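# Fetch the spare strainer from the tea chest and hold it over the bowl

## Robot

A 6-joint arm with a two-finger parallel gripper is mounted at the origin on the work surface. World frame = base frame: x ahead of the robot, y to its left, z up, the work surface at z = 0. Lengths are in m, angles in rad, forces in N, time in s.
With the tool pointing down it reaches from about 0.3 to 0.875 m from the base axis. Payload 6.4 kg.
Tool frame: the origin (TCP) lies midway between the tips of the shut fingers; the grasp point (between the pads) lies 19 mm behind it; z points along the fingers, y is the line along which they close (so a half turn about z gives the same grasp; the last joint's range is limited). The gripper opens to 85 mm and grips with 20 to 120 N. Pads are 22 mm wide; open, the fingers measure 114 mm over their backs; the gripper's body (76 mm by 85 mm) begins 54 mm behind the grasp point. The pads swing forward as they close: fully open they stand 13 mm farther back than shut.
Start: joints at [1.005, 0.181, 1.607, -0, 1.354, -0.206], TCP at [0.202, 0.538, 0.231] pointing down, gripper open.
Joint ranges: [-2.99, 2.99], [-0.89, 2.07], [0.3, 2.58], [-1.14, 4.28], [0, 2.63], [-3.12, 3.12]. Speed limits (rad/s): [2.57, 2.57, 3.01, 3.14, 3.14, 3.14].

## Interface

Orientations are given as a unit quaternion [w, x, y, z].
In Python, from bench import ctrl gives the robot as it stands. The module is installed in compiled form; this text tells all that it offers.
- The arm moves only by the tool move_arm, never from a script. Its argument "plan" is one flat list of numbers, 6 for each row, row after row: the shift along the world's x, y, z in units of 50 mm (1.0 is 50 mm), then the turn, a rotation vector about the world's x, y, z in rad. A call has 1 to 10 rows; each row is the pose to reach, as a shift and turn from the pose commanded when the call began; what a row does not reach only later rows make up. A row lasts 1/8 s, in which the tool goes at most 62.5 mm and 10.7 degrees, less where a joint would pass 70% of its speed; a pose out of reach is approached as far as the arm can. A call with a gripper value outside its range is refused whole. "grip" is the finger opening in mm, from 0 to 85.4, set as the call begins (left out, the last holds). The fingers move at their own pace and stop on an object; the grip force is fixed at half the most. Time passes only in rows, so rows that repeat a pose let the fingers close. It gives the time, the measured TCP pose, the force, the opening and the grip force at its end, in the units of the state.
- ctrl.get_obs(): the state, without advancing time (a new reading comes with each control period).
- ctrl.camera(name): name is "side" or "top"; returns a dict with "pixels" (384x512x3 uint8, red, green, blue), "fx", "fy", "cx", "cy" (pixels), "dist_coeffs" ([k1, k2, p1, p2, k3] as OpenCV has them; the pictures are not rectified), "origin" and "attitude" of the camera in the world. Camera axes: x right, y down, z forward; pixel columns grow to the right and rows downward; lengths in m; the calibration is good to about 2 mm. A picture is of the moment at which its call begins. There is no depth.
- ctrl.hand_in(): hands the job in; it is judged then, once.
The state is a dict: "time_s": time; "q": joint angles; "dq": joint speeds; "joint_efforts": joint torques, N m; "eef_pos": TCP position; "eef_rot": TCP orientation; "wrist_force": force on the tool from outside, world axes, zero at the start; "torque": the same for the moment, N m; "opening": opening from 0.0 (shut) to 1.0 (fully open); "grasp_force": force on a finger pad.
Only numpy, scipy, OpenCV 4.12 (cv2) and the standard library are available. Lean on these libraries where they do the work, as an engineer would, in place of code of your own. Each camera call takes 0.05 s, during which the arm holds its last target. There are 200 camera calls.

## Task

Pull the drawer of the small tea chest out to its stop, lift the wooden flap inside it by its pull and swing it back to about upright or beyond, so that it stays open by itself. Take the round metal strainer plate from under the flap by its fin, and hold it level over the middle of the large white bowl, a few centimetres above the rim and without touching the bowl; finish like that, still holding it still in the gripper, with drawer and flap left open. Leave the bowl and all the other tea things where they are.

Things in the scene. Friction and masses are not known exactly. Their poses are not given: they have to be found in the camera images.
- chest: Fixed low tea chest of brown wood, 240 deep (x) x 240 wide (y) x 112 high, board 12 thick; origin at the centre of its underside on the table, its front (own -x side) towards the robot. One drawer fills its front. The carcass starts 15 mm behind the drawer front's outer face, which (closed) is at own x = -120. Its position and yaw vary.
- drawer (a joint): How far the drawer is out, in m along the chest's own -x: 0 closed (always so at the start), stop at 0.150. Snug: friction about 7 N, it stays where it is left. Drawer front 236 wide, 15 thick, upper edge 100 above the table.
- compartment (a point): Floor centre of the compartment just behind the drawer front (moves with the drawer), 24 above the table: 122 long (chest x) x 198 wide, walls 38 high (62 above the table), wholly covered by the flap. With the drawer out it lies in front of the chest, open to above once the flap is up
- drawer_handle (a point): Middle of the drawer's handle, a level dark steel bar of 11 diameter and 110 length along the chest's y, 80 above the table, its axis 35 in front of the drawer front; free to pinch from above across the bar (24 clear behind it between its end posts, which stand 47 either side of the middle).
- flap (a joint): Opening of the flap, in rad: 0 lies flat shut (always so at the start), 1.57 upright, stop at 1.95. Stiff hinge (friction 0.10 N m): the flap stays at whatever angle it is left; about 2 N at the pull lifts it.
- flap_pull (a point): Centre of the flap's pull, a dark wooden roller, 14 diameter, 24 long along the chest's y (flat ends face +-y), on a 16-wide stem, midway along the flap. Shut: 88 above the table, 18 above the flap's upper face, 22 behind the inner face of the drawer front. It lies 105 from the hinge line along the flap and 26 off it across; it may turn between fingertips that pinch its ends.
- flap_hinge (a point): Middle of the flap's hinge line, along the chest's y at the flap's far lower edge, 62 above the table. The flap is a pale wooden board 124 (x) x 206 (y) x 8 thick, lying from here to the drawer front; its front edge rises and swings up and away from the robot, towards the chest. With the drawer out, the hinge is 23 in front of the carcass.
- strainer: Loose steel strainer plate (80 to 170 g), hidden under the shut flap on the compartment floor: disc of 76 diameter, 5 thick, with small holes, and an upright fin in its middle, 30 long (own x) x 10 thick (own y), 5 to 27 above the underside. Origin: centre of the underside, z up. Its place (mostly across the width) and yaw vary; the fin runs roughly along the chest's x.
- strainer_fin (a point): Middle of the strainer's fin, 16 above the underside of the disc, where to pinch it across the 10 thickness.
- bowl: Large white open bowl, loose, 100 diameter at the rim, 60 high; origin at the centre of its underside.
- bowl_rim (a point): Centre of the bowl's mouth, at the height of the rim, 60 above the table.
- cup_a: Small white cup, 56 diameter, 45 high, loose; bystander; origin under its centre.
- cup_b: The other such small cup; bystander.
- tin: Metal tea tin, 60 diameter, 75 high, loose; bystander; origin under its centre.
- saucer: Clay plate, 150 diameter, 22 high, loose; bystander; carries the teapot.
- teapot: Small clay teapot, about 72 diameter and 71 high, spout to its +y, on the saucer; bystander.
- jar: Small jar, 56 diameter, 60 high, standing on the left part of the chest top, about midway front to back; bystander.
- scoop: Wooden tea spoon, 160 long, lying to the right of the chest's drawer; bystander; origin at its middle.
Things that resemble listed ones, but are neither listed nor needed, are in the scene too. What is shaped like the bowl but red is not meant.

How it is judged:
By the outcome, as a careful person would: the job done as asked, in the order asked, and still so for the second after the job is handed in, while the arm keeps its last pose, push and grip.
It also fails if it takes over 69 s, if anything falls off the work surface, if the arm or the gripper's body presses on something with over 40 N, if the wrist force passes 120 N, or if a joint passes its speed limit or range.

## Working session

There is one attempt and no reset: what is moved stays moved. The work goes in short steps, Python scripts to look and compute and a tool call to move; the robot and the scene stay as the last step left them, time stands still between calls to the robot, and variables do not carry over. Pictures are saved under pics/ and viewed, at most 10 in all, crops included, and the job is handed in when it is done.

Besides the shell and the picture viewer there is one more tool, called as name(argument=value, ...), one argument or row to a line, values as JSON. move_arm: Moves the arm, as the interface text tells. Its arguments: {"type":"object","properties":{"plan":{"type":"array"},"grip":{"type":"number"}},"required":["plan"]}

```bash
mkdir -p pics; cat > h.py <<'E'
import numpy as np, cv2
from bench import ctrl
from scipy.spatial.transform import Rotation as R
def cam(n):
    c=ctrl.camera(n); c['K']=np.array([[c['fx'],0,c['cx']],[0,c['fy'],c['cy']],[0,0,1]]); c['d']=np.array(c['dist_coeffs'],float)
    a=np.array(c['attitude'],float)
    c['Rm']=a if a.shape==(3,3) else R.from_quat(a[[1,2,3,0]]).as_matrix()
    c['o']=np.array(c['origin'],float); return c
def save(c,f,s=1.5): cv2.imwrite('pics/'+f,cv2.resize(c['pixels'][:,:,::-1],None,fx=s,fy=s))
def ray(c,uv):
    p=cv2.undistortPoints(np.array(uv,float).reshape(-1,1,2),c['K'],c['d'])[:,0]
    return np.c_[p,np.ones(len(p))]@c['Rm'].T
def plane(c,uv,z):
    r=ray(c,uv); return c['o']+r*((z-c['o'][2])/r[:,2])[:,None]
def proj(c,P):
    P=(np.array(P,float).reshape(-1,3)-c['o'])@c['Rm']
    return cv2.projectPoints(P,np.zeros(3),np.zeros(3),c['K'],c['d'])[0][:,0]
def tri(c1,u1,c2,u2):
    A=0;b=0
    for c,u in((c1,u1),(c2,u2)):
        d=ray(c,[u])[0]; d/=np.linalg.norm(d); M=np.eye(3)-np.outer(d,d); A=A+M;b=b+M@c['o']
    return np.linalg.solve(A,b)
E
python3 - <<'E'
from h import *
t=cam('top');s=cam('side')
save(t,'t0.png');save(s,'s0.png')
for c in(t,s):print(c['o'],c['attitude'],c['fx'],c['d'])
o=ctrl.get_obs();print(o['eef_pos'],o['eef_rot'],o['time_s'])
E
```

```text
[0.49486193 0.04016381 1.18467975] [ 0.01650055 -0.6997199   0.71358226 -0.03033389] 383.0896695903557 [-0.11116426  0.          0.          0.          0.        ]
[ 0.09772521 -0.64537781  0.86596797] [-0.38793701  0.86633047 -0.29150719  0.11832137] 393.7287245585452 [-0.06675236  0.          0.          0.          0.        ]
[0.20217978 0.53776006 0.23047964] [-2.83193567e-04  1.78938545e-01  9.83859949e-01 -7.20162318e-04] 0.1
```

View pics/t0.png

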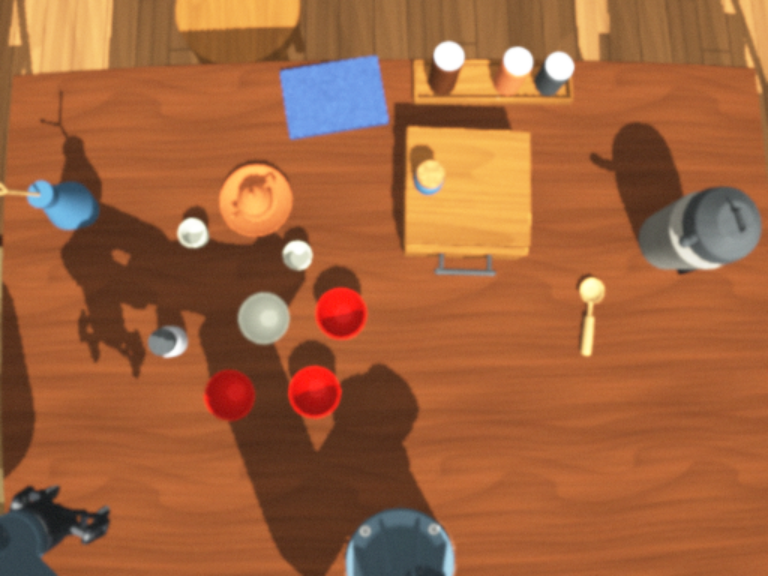

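View pics/s0.png

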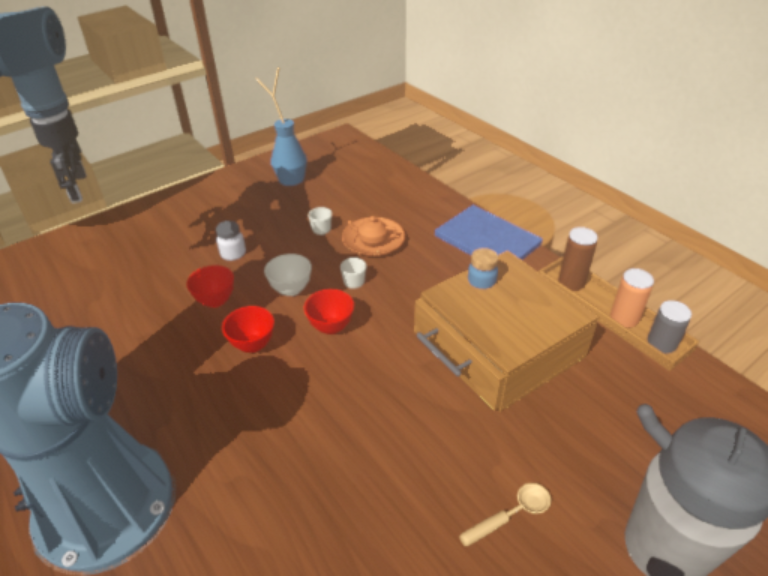

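The top view shows the chest top with corners near (407,128), (531,130), (529,248) and (405,246). The handle bar runs (438,271)–(494,273), and the white bowl is at (264,318) with red bowls around it. The side view agrees.

```bash
python3 - <<'E'
from h import *
t=cam('top');im=t['pixels'].astype(int)
# handle mask: dark grey low saturation in window
x0,y0,x1,y1=285,176,336,188
w=im[y0:y1,x0:x1];sat=w.max(2)-w.min(2);m=(sat<35)
ys,xs=np.nonzero(m);print(m.sum(),xs.min()+x0,xs.max()+x0)
P=plane(t,np.c_[xs+x0,ys+y0],.08)
for a,b in((xs.min()+x0,xs.min()+x0+6),(xs.max()+x0-6,xs.max()+x0)):
    print(a,b,[(x+x0,y+y0) for x,y in zip(xs,ys) if a<=x+x0<=b])
k=ys+y0>=178
Pk=P[k];mid=(Pk[:,1].min()+Pk[:,1].max())/2
print('handle mid',Pk[:,0].mean(),mid,Pk[:,1].min(),Pk[:,1].max(),'slope dx/dy',np.polyfit(Pk[:,1],Pk[:,0],1))
print('chest top corners',plane(t,np.array([[407,128],[531,130],[529,248],[405,246]])/1.5,.112).round(4))
# bowl: low-saturation blob
h=im.max(2)-im.min(2);mm=((h<45)&(im.max(2)>90)).astype(np.uint8);mm[:,:150]=0;mm[:,205:]=0;mm[:185]=0;mm[240:]=0
ys,xs=np.nonzero(mm);(c,r)=cv2.minEnclosingCircle(np.c_[xs,ys].astype(np.float32));print('bowl',c,r,plane(t,[c],.06),len(xs))
print(plane(t,[[c[0]-r,c[1]],[c[0]+r,c[1]]],.06))
E
```

```text
136 290 329
290 296 [(np.int64(293), np.int64(176)), (np.int64(294), np.int64(176)), (np.int64(293), np.int64(177)), (np.int64(294), np.int64(177)), (np.int64(293), np.int64(178)), (np.int64(294), np.int64(178)), (np.int64(291), np.int64(179)), (np.int64(292), np.int64(179)), (np.int64(293), np.int64(179)), (np.int64(294), np.int64(179)), (np.int64(295), np.int64(179)), (np.int64(296), np.int64(179)), (np.int64(290), np.int64(180)), (np.int64(291), np.int64(180)), (np.int64(292), np.int64(180)), (np.int64(293), np.int64(180)), (np.int64(294), np.int64(180)), (np.int64(295), np.int64(180)), (np.int64(296), np.int64(180)), (np.int64(290), np.int64(181)), (np.int64(291), np.int64(181)), (np.int64(292), np.int64(181)), (np.int64(293), np.int64(181)), (np.int64(294), np.int64(181)), (np.int64(295), np.int64(181)), (np.int64(296), np.int64(181)), (np.int64(292), np.int64(182)), (np.int64(293), np.int64(182)), (np.int64(294), np.int64(182)), (np.int64(295), np.int64(182)), (np.int64(296), np.int64(182))]
323 329 [(np.int64(325), np.int64(176)), (np.int64(326), np.int64(176)), (np.int64(325)
[... 519 characters left out ...]
t64(181)), (np.int64(329), np.int64(181)), (np.int64(323), np.int64(182)), (np.int64(324), np.int64(182)), (np.int64(325), np.int64(182)), (np.int64(326), np.int64(182)), (np.int64(327), np.int64(182)), (np.int64(328), np.int64(182)), (np.int64(329), np.int64(182))]
handle mid 0.5870636067959917 -0.1351186342789688 -0.19222865341917267 -0.07800861513876498 slope dx/dy [0.02849446 0.59086908]
chest top corners [[ 0.8627 -0.0286  0.112 ]
 [ 0.8576 -0.2702  0.112 ]
 [ 0.6264 -0.2554  0.112 ]
 [ 0.6339 -0.0193  0.112 ]]
bowl (175.27777099609375, 211.72222900390625) 17.674270629882812 [[0.50501598 0.25904175 0.06      ]] 940
[[0.50589863 0.31139677 0.06      ]
 [0.50410344 0.20695107 0.06      ]]
```

move_arm(
  plan=[5.4,-9.4,0,0,0,-0.87,5.4,-9.4,0,0,0,-0.87,5.4,-9.4,0,0,0,-0.87,5.4,-9.4,0,0,0,-0.87,5.4,-9.4,0,0,0,-0.87,5.4,-9.4,0,0,0,-0.87,5.4,-9.4,0,0,0,-0.87,5.4,-9.4,0,0,0,-0.87,5.4,-9.4,0,0,0,-0.87,5.4,-9.4,0,0,0,-0.87],
  grip=26,
)

```text
time_s: 1.4
eef_pos: [0.4734, 0.0657, 0.231]
eef_rot: [0.0, 0.579, 0.816, -0.0]
wrist_force: [0.2, 0.8, 0.4]
opening: 0.303
grasp_force: 0.0
```

move_arm(
  plan=[2.28,-4.06,0,0,0,-0.376,2.28,-4.06,0,0,0,-0.376,2.28,-4.06,0,0,0,-0.376,2.28,-4.06,0,0,0,-0.376,2.28,-4.06,-1.8,0,0,-0.376,2.28,-4.06,-1.8,0,0,-0.376,2.28,-4.06,-1.8,0,0,-0.376,2.28,-4.06,-1.8,0,0,-0.376],
)

```text
time_s: 2.4
eef_pos: [0.5873, -0.1343, 0.1428]
eef_rot: [0.001, 0.719, 0.695, 0.0]
wrist_force: [0.2, -0.1, 0.0]
opening: 0.302
grasp_force: 0.0
```

```bash
python3 - <<'E'
from h import *
s=cam('side')
cv2.imwrite('pics/s1.png',cv2.resize(s['pixels'][120:300,200:440,::-1],None,fx=3,fy=3))
t=cam('top');cv2.imwrite('pics/t1.png',cv2.resize(t['pixels'][60:220,220:400,::-1],None,fx=4,fy=3.7))
o=ctrl.get_obs();print(o['eef_pos'],o['eef_rot'],o['q'])
E
```

```text
[ 0.58779408 -0.13480686  0.14360493] [0.00170355 0.71914056 0.69486216 0.00072647] [-4.22093107e-01  3.28608418e-01  1.61193186e+00  8.99752017e-05
  1.19734936e+00 -3.87789179e-01]
```

View pics/s1.png

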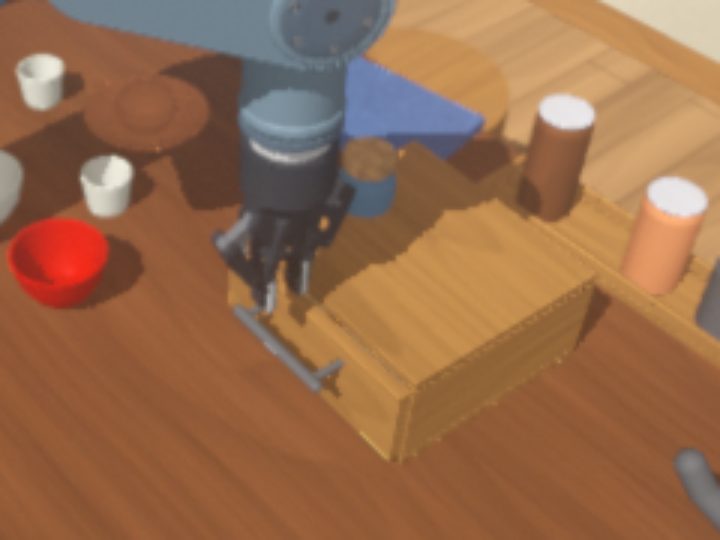

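The crop shows the open fingers at (270–310,285) above the handle bar, which runs (240,312) to (318,382). I'll check the bar's position from the side camera.

```bash
python3 - <<'E'
from h import *
s=cam('side')
print(plane(s,[[280,224],[306,247.3]],.08))
E
```

```text
[[ 0.58789701 -0.08387155  0.08      ]
 [ 0.58816087 -0.18887194  0.08      ]]
```

move_arm(
  plan=[0,0,-0.5,0,0,0,0,0,-1.0,0,0,0,0,0,-1.4,0,0,0,0,0,-1.6,0,0,0,0,0,-1.6,0,0,0,0,0,-1.6,0,0,0],
)

```text
time_s: 3.3
eef_pos: [0.5872, -0.1351, 0.0622]
eef_rot: [0.001, 0.719, 0.695, 0.0]
wrist_force: [0.4, 0.8, 0.5]
opening: 0.302
grasp_force: 0.0
```

move_arm(
  plan=[0,0,0,0,0,0,0,0,0,0,0,0,0,0,0,0,0,0,0,0,0,0,0,0],
  grip=5,
)

```text
time_s: 3.8
eef_pos: [0.5871, -0.1351, 0.0624]
eef_rot: [0.001, 0.719, 0.695, 0.0]
wrist_force: [-1.8, 0.2, 5.7]
opening: 0.106
grasp_force: 58.6
```

move_arm(
  plan=[-0.15,0.005,0,0,0,0,-0.45,0.015,0,0,0,0,-0.8,0.03,0,0,0,0,-1.2,0.04,0,0,0,0,-1.6,0.055,0,0,0,0,-2.0,0.07,0,0,0,0,-2.4,0.085,0,0,0,0,-2.7,0.095,0,0,0,0,-2.9,0.1,0,0,0,0,-3.0,0.105,0,0,0,0],
)

```text
time_s: 5.05
eef_pos: [0.4381, -0.1283, 0.0624]
eef_rot: [0.001, 0.72, 0.694, 0.002]
wrist_force: [8.5, 9.1, 4.5]
opening: 0.1
grasp_force: 60.0
```

move_arm(
  plan=[-0.03,0,0,0,0,0,-0.06,0,0,0,0,0,-0.06,0,0,0,0,0],
)

```text
time_s: 5.42
eef_pos: [0.4371, -0.1283, 0.0624]
eef_rot: [0.002, 0.72, 0.694, 0.004]
wrist_force: [14.6, 12.5, -1.9]
opening: 0.101
grasp_force: 59.5
```

move_arm(
  plan=[0,0,0,0,0,0,0,0,0,0,0,0,0,0,0,0,0,0,0,0,0.6,0,0,0,0,0,1.5,0,0,0,0,0,2.6,0,0,0,0,0,3,0,0,0],
  grip=26,
)

```text
time_s: 6.3
eef_pos: [0.4347, -0.1306, 0.2149]
eef_rot: [0.003, 0.719, 0.695, 0.001]
wrist_force: [0.3, 0.4, -0.2]
opening: 0.306
grasp_force: 0.0
```

move_arm(
  plan=[0,3,0,0,0,-1.575,0,3,0,0,0,-1.575,0,3,0,0,0,-1.575,0,3,0,0,0,-1.575,0,3,0,0,0,-1.575,0,3,0,0,0,-1.575,0,3,0,0,0,-1.575,0,3,0,0,0,-1.575,0,3,0,0,0,-1.575,0,3,0,0,0,-1.575],
  grip=50,
)

```text
time_s: 7.55
eef_pos: [0.4332, 0.0203, 0.2111]
eef_rot: [0.0, 1.0, -0.019, -0.0]
wrist_force: [0.4, -0.7, -0.6]
opening: 0.586
grasp_force: 0.0
```

```bash
python3 - <<'E'
from h import *
s=cam('side');t=cam('top')
a=cv2.resize(s['pixels'][140:320,230:440],(400,343),interpolation=2);b=cv2.resize(t['pixels'][70:250,240:372],(400,545),interpolation=2)
o=np.zeros((545,800,3),np.uint8);o[:343,:400]=a;o[:,400:]=b
cv2.imwrite('pics/c2.png',o[:,:,::-1])
e=ctrl.get_obs();print(e['eef_pos'],e['eef_rot'],e['q'])
P=[[.509,-.131,.095]];print(proj(s,P),proj(t,P))
E
```

```text
[0.43329615 0.02033519 0.21117693] [ 2.13235463e-05  9.99832484e-01 -1.83027045e-02 -1.18954267e-04] [-2.28057879e-01 -1.28860214e-01  1.96596926e+00 -9.45780525e-05
  1.30470742e+00  1.37937078e+00]
[[268.07288112 244.33417762]] [[309.72594058 207.58002477]]
```

View pics/c2.png

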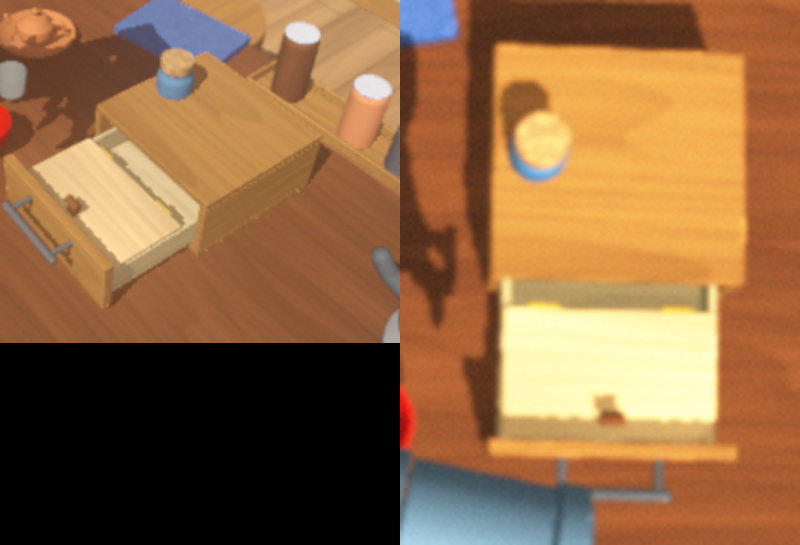

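The roller is at (612,417) in the crop, i.e. (310,207.6) in the full top image. That matches the pull position worked out from the handle: (0.509,-0.131). The drawer is fully out.

move_arm(
  plan=[1.51,-3.03,0,0,0,0,1.51,-3.03,0,0,0,0,1.51,-3.03,0,0,0,0,1.51,-3.03,0,0,0,0,1.51,-3.03,-1.2,0,0,0,1.51,-3.03,-2.0,0,0,0,1.51,-3.03,-2.5,0,0,0,1.51,-3.03,-2.7,0,0,0,1.51,-3.03,-2.7,0,0,0,1.51,-3.03,-2.7,0,0,0],
  grip=50,
)

```text
time_s: 8.9
eef_pos: [0.5099, -0.1313, 0.0777]
eef_rot: [0.0, 1.0, -0.019, 0.001]
wrist_force: [0.3, 0.6, 0.5]
opening: 0.588
grasp_force: 0.0
```

move_arm(
  plan=[0,0,0,0,0,0,0,0,0,0,0,0,0,0,0,0,0,0,0,0,0,0,0,0],
  grip=18,
)

```text
time_s: 9.4
eef_pos: [0.5096, -0.1315, 0.0775]
eef_rot: [0.0, 1.0, -0.02, 0.001]
wrist_force: [-1.3, 1.4, 5.4]
opening: 0.265
grasp_force: 58.6
```

move_arm(
  plan=[0.02,0,0.1,0,0,0,0.06,0,0.21,0,0,0,0.12,-0.005,0.36,0,0,0,0.19,-0.01,0.5,0,0,0,0.28,-0.01,0.64,0,0,0,0.37,-0.015,0.78,0,0,0],
)

```text
time_s: 10.15
eef_pos: [0.5275, -0.1322, 0.1149]
eef_rot: [0.0, 1.0, -0.02, -0.0]
wrist_force: [5.9, -3.9, -11.1]
opening: 0.259
grasp_force: 59.2
```

move_arm(
  plan=[0.1,0,0.13,0,0,0,0.21,-0.01,0.24,0,0,0,0.33,-0.015,0.35,0,0,0,0.46,-0.02,0.45,0,0,0,0.59,-0.025,0.54,0,0,0,0.73,-0.03,0.62,0,0,0,0.88,-0.035,0.69,0,0,0,1.03,-0.04,0.75,0,0,0],
)

```text
time_s: 11.15
eef_pos: [0.5777, -0.1344, 0.152]
eef_rot: [0.0, 1.0, -0.02, -0.002]
wrist_force: [-2.7, -7.4, -5.9]
opening: 0.257
grasp_force: 59.1
```

move_arm(
  plan=[0.16,-0.005,0.05,0,0,0,0.32,-0.01,0.08,0,0,0,0.48,-0.02,0.1,0,0,0,0.64,-0.025,0.11,0,0,0,0.8,-0.03,0.11,0,0,0,0.96,-0.04,0.1,0,0,0,1.12,-0.045,0.07,0,0,0,1.28,-0.05,0.03,0,0,0,1.49,-0.06,-0.03,0,0,0,1.49,-0.06,-0.03,0,0,0],
)

```text
time_s: 12.4
eef_pos: [0.6548, -0.1379, 0.153]
eef_rot: [0.001, 1.0, -0.02, 0.001]
wrist_force: [0.7, -6.0, 4.6]
opening: 0.24
grasp_force: 58.4
```

move_arm(
  plan=[0,0,0,0,0,0,0,0,0,0,0,0,0,0,0.5,0,0,0,0,0,1.3,0,0,0,0,0,2.2,0,0,0,0,0,2.5,0,0,0],
  grip=42,
)

```text
time_s: 13.15
eef_pos: [0.6546, -0.1367, 0.28]
eef_rot: [0.001, 1.0, -0.019, 0.002]
wrist_force: [0.1, -0.8, 1.2]
opening: 0.488
grasp_force: 0.0
```

move_arm(
  plan=[-4.2,4,0,0,0,0,-4.2,4,0,0,0,0,-4.2,4,0,0,0,0,-4.2,4,0,0,0,0,-4.2,4,0,0,0,0,-4.2,4,0,0,0,0,-4.2,4,0,0,0,0],
)

```text
time_s: 14.02
eef_pos: [0.4436, 0.0631, 0.2759]
eef_rot: [0.0, 1.0, -0.019, -0.0]
wrist_force: [-0.2, -0.0, -0.5]
opening: 0.493
grasp_force: 0.0
```

```bash
python3 - <<'E'
from h import *
s=cam('side');t=cam('top')
a=cv2.resize(s['pixels'][140:320,230:440],(400,343),interpolation=2);b=cv2.resize(t['pixels'][110:250,240:372],(400,424),interpolation=2)
o=np.zeros((424,800,3),np.uint8);o[:343,:400]=a;o[:,400:]=b
cv2.imwrite('pics/c3.png',o[:,:,::-1])
e=ctrl.get_obs();print(e['eef_pos'],e['eef_rot'],e['q'])
E
```

```text
[0.44399899 0.06256138 0.27590325] [ 1.45069451e-05  9.99799386e-01 -2.00274855e-02 -2.95903404e-04] [-1.25790785e-01 -1.51550260e-01  1.85294565e+00 -9.21031350e-05
  1.44078270e+00  1.48507516e+00]
```

View pics/c3.png

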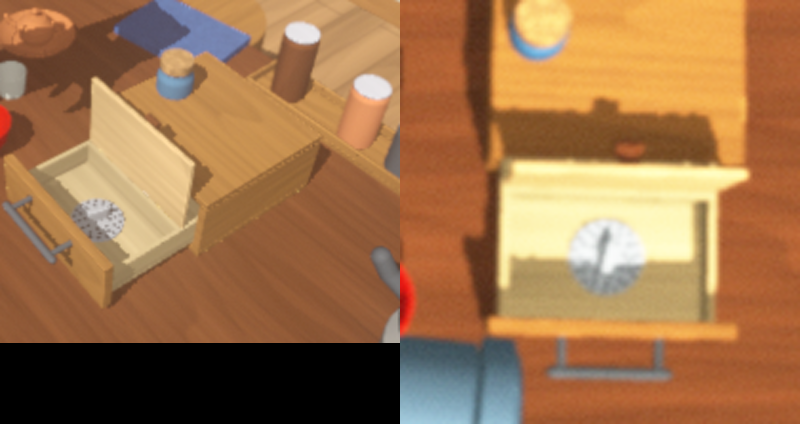

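The flap is standing slightly past upright. The strainer disc lies near crop (607,257) with its fin roughly along x. I'll zoom in on the fin for its yaw.

```bash
python3 - <<'E'
from h import *
t=cam('top');s=cam('side')
im=t['pixels'].astype(int)
x0,y0,x1,y1=288,176,332,218
def blob(im,x0,y0,x1,y1,th):
    w=im[y0:y1,x0:x1].astype(int);m=((w[:,:,0]-w[:,:,2])<th).astype(np.uint8)
    n,l,st,c=cv2.connectedComponentsWithStats(m);i=1+np.argmax(st[1:,4])
    p=np.argwhere(l==i)[:,::-1]+[x0,y0]
    h=cv2.convexHull(p.astype(np.float32));return len(p),cv2.fitEllipse(h)
for th in(15,25,35):
    n,e=blob(im,x0,y0,x1,y1,th);print(th,n,e,plane(t,[e[0]],.029))
b=cv2.resize(t['pixels'][y0:y1,x0:x1],(528,504),interpolation=2)
a=cv2.resize(s['pixels'][236:272,262:304],(264,226),interpolation=2)
o=np.zeros((504,800,3),np.uint8);o[:,:528]=b;o[:226,530:794]=a
cv2.imwrite('pics/c4.png',o[:,:,::-1])
E
```

```text
15 435 ((307.49456787109375, 194.23654174804688), (23.188373565673828, 23.383346557617188), 179.81097412109375) [[ 0.55044506 -0.1356995   0.029     ]]
25 466 ((307.8519287109375, 194.35020446777344), (23.961261749267578, 24.40761375427246), 86.91191864013672) [[ 0.55007832 -0.13678094  0.029     ]]
35 486 ((307.7153015136719, 194.3151092529297), (24.48050880432129, 24.942285537719727), 66.8177490234375) [[ 0.55019315 -0.13636675  0.029     ]]
```

View pics/c4.png

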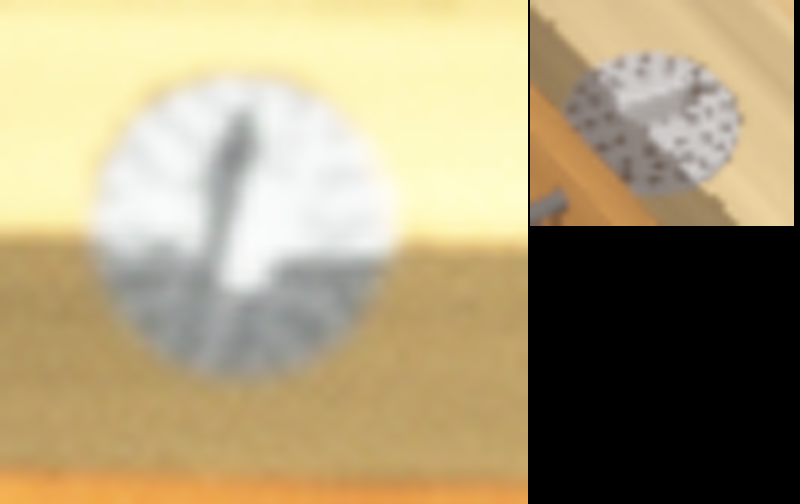

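```bash
python3 - <<'E'
from h import *
s=cam('side');t=cam('top')
f=lambda p,z:print(z,p:=plane(s,(np.array(p)-[530,0])/6.286+[262,236],z),np.arctan2(*(p[1]-p[0])[[1,0]]),np.linalg.norm(p[1]-p[0]))
f([[620,100],[695,84]],.051)   # fin top edge (side view)
f([[624,124],[690,104]],.029)  # fin foot
q=lambda p,z:print('top',p:=plane(t,np.array(p)/12.+[288,176],z),np.arctan2(*(p[1]-p[0])[[1,0]]))
q([[222,285],[250,165]],.051);q([[205,260],[222,165]],.029)
E
```

```text
0.051 [[ 0.53348052 -0.13563742  0.051     ]
 [ 0.56411402 -0.14834407  0.051     ]] -0.3931959189518338 0.03316429180391933
0.029 [[ 0.53824397 -0.13319353  0.029     ]
 [ 0.56774909 -0.14211909  0.029     ]] -0.29375685878179664 0.03082560467722651
top [[ 0.53303642 -0.12891033  0.051     ]
 [ 0.56268588 -0.1367504   0.051     ]] -0.2585088958763418
top [[ 0.54018176 -0.12804749  0.029     ]
 [ 0.56413876 -0.13305246  0.029     ]] -0.20595229483908997
```

move_arm(
  plan=[2.12,-3.97,0,0,0,-0.24,2.12,-3.97,0,0,0,-0.24,2.12,-3.97,0,0,0,-0.24,2.12,-3.97,0,0,0,-0.24,2.12,-3.97,0,0,0,-0.24,2.12,-3.97,-1,0,0,-0.24,2.12,-3.97,-2,0,0,-0.24,2.12,-3.97,-3,0,0,-0.24,2.12,-3.97,-3.7,0,0,-0.24,2.12,-3.97,-3.7,0,0,-0.24],
)

```text
time_s: 15.58
eef_pos: [0.5467, -0.1334, 0.0884]
eef_rot: [-0.001, 0.99, -0.139, -0.003]
wrist_force: [1.3, 0.1, 1.2]
opening: 0.49
grasp_force: 0.0
```

move_arm(
  plan=[0,0,-0.4,0,0,0,0,0,-0.8,0,0,0,0,0,-1.05,0,0,0,0,0,-1.16,0,0,0,0,0,-1.16,0,0,0,0,0,-1.16,0,0,0],
)

```text
time_s: 16.32
eef_pos: [0.5501, -0.1356, 0.0342]
eef_rot: [0.0, 0.99, -0.139, 0.001]
wrist_force: [0.9, 0.3, -0.1]
opening: 0.493
grasp_force: 0.0
```

move_arm(
  plan=[0,0,0,0,0,0,0,0,0,0,0,0,0,0,0,0,0,0,0,0,0,0,0,0,0,0,0,0,0,0],
  grip=3,
)

```text
time_s: 16.95
eef_pos: [0.5498, -0.1355, 0.0338]
eef_rot: [0.0, 0.99, -0.139, 0.0]
wrist_force: [-0.8, 0.8, 6.2]
opening: 0.098
grasp_force: 60.7
```

move_arm(
  plan=[0,0,0.2,0,0,0,0,0,0.6,0,0,0,0,0,1.2,0,0,0,0,0,1.8,0,0,0,0,0,2.5,0,0,0,0,0,3.2,0,0,0,0,0,3.8,0,0,0,0,0,3.8,0,0,0],
)

```text
time_s: 17.95
eef_pos: [0.5508, -0.1359, 0.226]
eef_rot: [0.001, 0.99, -0.139, 0.003]
wrist_force: [0.5, -0.5, -2.2]
opening: 0.094
grasp_force: 59.9
```

```bash
python3 - <<'E'
from h import *
s=cam('side');t=cam('top')
a=cv2.resize(s['pixels'][90:300,170:380],(400,400),interpolation=2);b=cv2.resize(t['pixels'][90:250,150:340],(400,337),interpolation=2)
o=np.zeros((400,800,3),np.uint8);o[:,:400]=a;o[:337,400:]=b
cv2.imwrite('pics/c5.png',o[:,:,::-1])
e=ctrl.get_obs();print(e['eef_pos'],e['eef_rot'],e['opening'],e['grasp_force'])
E
```

```text
[ 0.54889128 -0.13507084  0.22239099] [-1.38099468e-04  9.90271593e-01 -1.39147014e-01 -5.12286401e-04] 0.09771004528232538 59.891987442970276
```

View pics/c5.png

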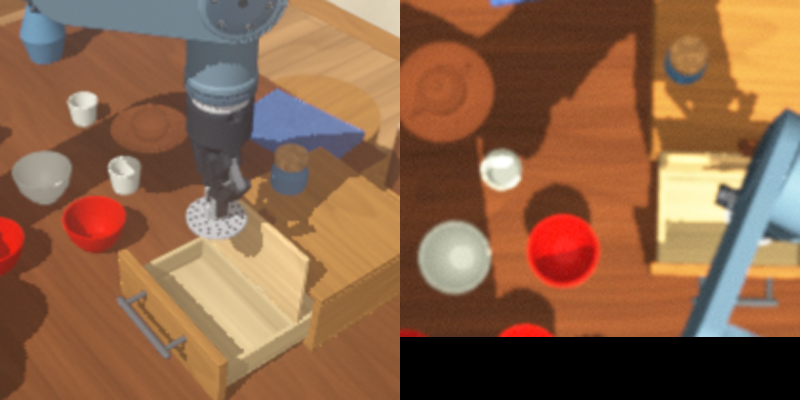

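The plate is held level with the drawer and flap still open. Next I'll cross-check the bowl centre in both views.

```bash
python3 - <<'E'
from h import *
for n,(x0,y0,x1,y1) in(('top',(150,185,200,240)),('side',(172,166,212,202))):
    c=cam(n);w=c['pixels'][y0:y1,x0:x1].astype(int);m=((w.max(2)-w.min(2))<45)&(w.max(2)>80)
    nn,l,st,_=cv2.connectedComponentsWithStats(m.astype(np.uint8));i=1+np.argmax(st[1:,4])
    p=np.argwhere(l==i)[:,::-1]+[x0,y0]
    if n=='top':
        e=cv2.fitEllipse(cv2.convexHull(p.astype(np.float32)));print(e,plane(c,[e[0]],.06))
    else:
        print(st[i]);L=p[p[:,0]<=p[:,0].min()+1].mean(0);Rr=p[p[:,0]>=p[:,0].max()-1].mean(0);print(L,Rr,plane(c,[L,Rr],.06),plane(c,[L,Rr],.06).mean(0))
print(ctrl.get_obs()['eef_pos'])
E
```

```text
((175.2942657470703, 211.79168701171875), (34.84886932373047, 35.178871154785156), 10.361855506896973) [[0.50481147 0.25899486 0.06      ]]
[  4   3  32  29 701]
[176.64285714 181.        ] [206.36363636 179.13636364] [[0.46023556 0.27737334 0.06      ]
 [0.5402349  0.22624531 0.06      ]] [0.50023523 0.25180933 0.06      ]
[ 0.54833512 -0.13480875  0.22128345]
```

move_arm(
  plan=[-0.05,0.4,0,0,0,0,-0.15,1.2,0,0,0,0,-0.25,2.1,0,0,0,0,-0.35,3.1,0,0,0,0,-0.45,4.1,0,0,0,0,-0.55,5.1,0,0,0,0,-0.65,6.1,0,0,0,0,-0.75,6.9,0,0,0,0,-0.82,7.5,0,0,0,0,-0.88,7.88,0,0,0,0],
)

```text
time_s: 19.4
eef_pos: [0.5039, 0.2607, 0.2223]
eef_rot: [0.0, 0.99, -0.138, -0.001]
wrist_force: [-0.3, 0.5, -1.7]
opening: 0.099
grasp_force: 59.9
```

move_arm(
  plan=[0.02,-0.02,-0.3,0,0,0,0.02,-0.02,-0.9,0,0,0,0.02,-0.02,-1.5,0,0,0,0.02,-0.02,-2.0,0,0,0,0.02,-0.02,-2.25,0,0,0,0.02,-0.02,-2.3,0,0,0,0.02,-0.02,-2.3,0,0,0,0.02,-0.02,-2.3,0,0,0,0.02,-0.02,-2.3,0,0,0,0.02,-0.02,-2.3,0,0,0],
)

```text
time_s: 20.65
eef_pos: [0.5067, 0.2578, 0.1087]
eef_rot: [-0.0, 0.99, -0.139, 0.0]
wrist_force: [0.0, -0.1, -2.0]
opening: 0.098
grasp_force: 59.9
```

```bash
python3 - <<'E'
from h import *
s=cam('side');t=cam('top')
a=cv2.resize(s['pixels'][90:300,150:360],(400,400),interpolation=2);b=cv2.resize(t['pixels'][90:250,150:340],(400,337),interpolation=2)
o=np.zeros((400,800,3),np.uint8);o[:,:400]=a;o[:337,400:]=b
cv2.imwrite('pics/c6.png',o[:,:,::-1])
e=ctrl.get_obs();print(e['eef_pos'],e['eef_rot'],e['opening'],e['grasp_force'],e['wrist_force'],abs(e['dq']).max())
E
```

```text
[0.50648878 0.25777314 0.10849819] [-5.60998567e-05  9.90282870e-01 -1.39067644e-01  1.58501607e-04] 0.09789124569556888 59.87667202949524 [ 0.32686055  0.43479937 -1.87609473] 0.0018752385558848236
```

View pics/c6.png

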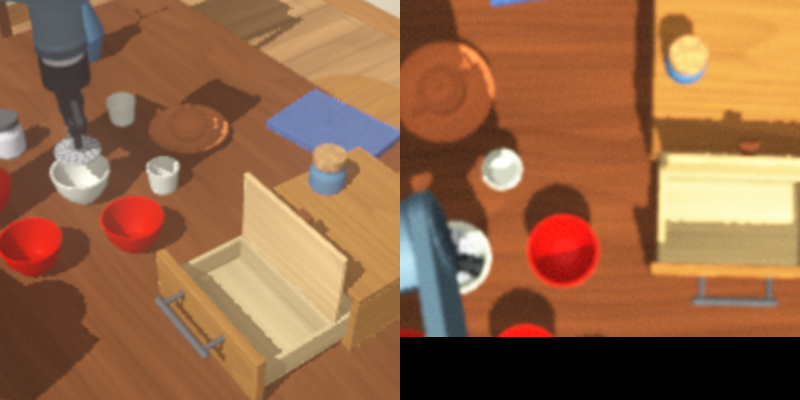

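The side view shows the plate level above the white bowl (disc at (78,150), bowl mouth at (80,175)). The drawer and flap are open, and nothing else has moved.

```bash
python3 -c "
from bench import ctrl
print(ctrl.hand_in())"
```

```text
the job is handed in; nothing more can be done
None
```

I handed the job in at about 21 s: the drawer is out to its stop, the flap stands open a little past upright, and the gripper holds the strainer plate level and still about 4 cm above the rim of the white bowl, near its middle.

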